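Flip down an easel's kickstand and hold the glass panel upright

ROBOT

A 6-joint arm with a two-finger parallel gripper is mounted at the origin on a cart in front of the work surface, level with it; the furniture and walls round the work are solid. World frame = base frame: x ahead of the robot, y to its left, z up, the work surface at z = 0. Lengths are in m, angles in rad, forces in N, time in s.
With the tool pointing down it reaches from about 0.3 to 0.75 m from the base axis. Payload 8.5 kg.
Tool frame: the origin (TCP) lies between the finger pads; the fingertips stand 22 mm ahead of it and the grasp point (between the pads) lies 3 mm ahead of it; y points along the fingers, z is the direction in which the jaws open and shut, and the axes are right-handed (so a half turn about y gives the same grasp; the last joint's range is limited). The gripper opens to 88 mm and grips with 3 to 60 N. Pads are 18 mm wide; open, the fingers measure 123 mm over their backs; the gripper's body (75 mm by 187 mm) begins 45 mm behind the grasp point.
Start: joints at [-1.406, 0.381, 1.297, -0, 1.464, -0.215], TCP at [0.204, -0.511, 0.261] pointing down, gripper open.
Joint ranges: [-3.11, 3.11], [-0.89, 2.33], [0.22, 2.48], [-1.42, 4.56], [0.17, 2.85], [-2.88, 2.88]. Speed limits (rad/s): [2.39, 2.39, 3.14, 3.14, 3.14, 3.14].

INTERFACE

Orientations are given as a unit quaternion [x, y, z, w].
In Python, from plant import robot, snapshot, camera_info gives the robot as it stands. The module is installed in compiled form; this text tells all that it offers.
- The arm moves only by the tool move_arm, never from a script. Its argument "plan" is one flat list of numbers, 5 for each row, row after row: the opening, from 0 (shut) to 1 (fully open), then the shift along the world's x, y, z in m, then the turn about the world's z in degrees. A call has 1 to 8 rows; each row shifts and turns the commanded pose from where the row before left it; what a row does not reach is not made up. A row lasts 1/12 s, in which the tool goes at most 41.7 mm and 7.16 degrees, less where a joint would pass 70% of its speed; a pose out of reach is approached as far as the arm can. A call is refused whole if a number of a shift passes 0.0417 or a number of a turn 7.16, either way. A call with a gripper value outside its range is refused whole. The fingers move at their own pace and stop on an object; "newtons" is the grip in N (left out, the last holds). Time passes only in rows, so rows that do not move let the fingers close. It gives the time, the measured TCP pose, the force and the opening at its end, in the units of the state.
- robot.sense(): the state, without advancing time (a new reading comes with each control period).
- snapshot(name): name is "side" or "top"; returns the picture (384x512x3 uint8, blue, green, red); there is no depth.
- camera_info(name): a dict with "camera_matrix" (3x3 intrinsics, pixels), "k1" (the pictures are not rectified: a ray, as slopes to the right and down, at radius r is drawn at 1 + k1 r^2 times it, then the intrinsics apply), "rvec" (rotation vector, rad) and "tvec" (3), from world to camera coordinates, as OpenCV has them. Camera axes: x right, y down, z forward; pixel columns grow to the right and rows downward; lengths in m; the calibration is good to about 2 mm. A picture is of the moment at which its call begins. camera_info takes no time and is no camera call.
- robot.finish_job(): hands the job in, once; it reports no verdict.
The state is a dict: "t": time; "q": joint angles; "dq": joint speeds; "tau": joint torques, N m; "eef_pos": TCP position; "tool_rot": TCP orientation; "ft_force": force on the tool from outside, world axes, zero at the start; "ft_torque": the same for the moment, N m; "opening": finger opening in m.
Only numpy, scipy, OpenCV 4.12 (cv2) and the standard library are available. Lean on these libraries where they do the work, as an engineer would, in place of code of your own. Each camera call takes 0.05 s, during which the arm holds its last target.

TASK

The leaded-glass sample in the tipping easel leans towards you and is due for a look against the light. First flip the kickstand on the side of the frame from folded up, over its centre, until it snaps fully down on the side to which the frame leans, so that the frame has a leg to fall back on. Then grip the round bar on top of the frame, stand the frame upright and finish while still holding it upright in the gripper; leave the other things on the bench alone and do not let the frame tip over to the far side.

Things in the scene. Friction and masses are not known exactly. Their poses are not given: they have to be found in the camera images.
- easel: fixed base: wooden board, x from -45 to +130 mm, 250 mm wide (y), 12 mm thick, with two dark hub cheeks at y = -112 and +112 mm (50x10 mm, up to 54 mm high). Origin: on the bench under the middle of the hub axle, which runs along y 36 mm above the bench. +x points to the side to which the frame leans and the kickstand swings (roughly towards the robot); the kickstand is on the +y side; z up.
- frame (a joint): tip of the frame about the hub axle, rad: 0 = upright, positive = leaning to the easel's +x (towards the robot); stops at -0.35 and +0.35. Starts at +0.35. Nothing holds it upright: let go, it falls to one of its stops. The frame (about 0.55 kg, 180 mm wide, 16 mm thick, wood with four coloured panes) carries the round bar on top.
- grip_bar (a point): middle of the round wooden grip bar (16 mm diameter, along the easel's y, free over 144 mm) on top of the frame, 226 mm from the hub axle; the next rail begins 38 mm below the bar's centre, so fingertips can reach 25 mm below the centre. Upright the bar is 262 mm above the bench, leaning 248 mm.
- kickstand (a joint): swing of the kickstand about its pivot, rad: 0 = folded up along the frame's stile, grows as it swings out to the easel's +x and down, 2.14 = fully down. An over-centre spring holds it at either end: about 0.2 N m (1.5 N at the peg) when folded up, nothing at the centre (0.45), up to 0.4 N m downwards beyond. Push it past 0.45 (0.65 is safe); it then snaps down by itself.
- kick_pivot (a point): pivot of the kickstand: on the frame's +y side (102 mm from the frame's middle), 100 mm from the hub axle along the frame; its axis is parallel to the hub axle.
- kick_peg (a point): middle of the black rubber peg (16 mm diameter, 28 mm long, along the easel's y) that stands out sideways (+y) from the free end of the flat aluminium leg, 135 mm from the pivot, 26 mm further out than the leg. At the start about 256 mm above the bench. Draw it along its arc to the easel's +x with closed fingers on its far side. Down it ends just above the board.
- flux: bystander: small brown dropper bottle, 33 mm across, 102 mm high; origin at the centre of its foot
- pins: bystander: round glass jar with a black cap and a green label, 44 mm across, 105 mm high; origin at the centre of its foot
- spool: bystander: grey spool of solder wire, 51x61x38 mm; origin at its underside
- pliers: bystander: pliers with blue handles lying flat, 56x172x14 mm; origin at its underside
- foil: bystander: roll of copper foil lying flat, 72 mm across, 10 mm high; origin at its underside

How it is judged:
By the outcome, as a careful person would: the job done as asked, in the order asked, and still so for the second after the job is handed in, while the arm keeps its last pose, push and grip.
It also fails if it takes over 43 s, if anything falls off the work surface, if the arm or the gripper's body presses on something with over 40 N, if the wrist force passes 120 N, or if a joint passes its speed limit or range.

## Working session

There is one attempt and no reset: what is moved stays moved. The work goes in short steps, Python scripts to look and compute and a tool call to move; the robot and the scene stay as the last step left them, time stands still between calls to the robot, and variables do not carry over. Pictures are saved under pics/ and viewed, and the job is handed in when it is done.

Besides the shell and the picture viewer there is one more tool, called after "Call:" in YAML: its name, and indented under it one key for each argument. move_arm: Moves the arm, as the interface text tells. Its arguments: {"type":"object","properties":{"plan":{"type":"array","items":{"type":"number"}},"newtons":{"type":"number"}},"required":["plan"]}

```bash
mkdir -p pics; python3 - <<'E'
from plant import robot,snapshot,camera_info
import cv2
for n in("side","top"):
    cv2.imwrite(f"pics/{n}0.png",snapshot(n)); print(camera_info(n))
s=robot.sense()
print(s)
E
```

```text
{'camera_matrix': array([[465.5044103 ,   0.        , 256.12203281],
       [  0.        , 465.5044103 , 190.04027503],
       [  0.        ,   0.        ,   1.        ]]), 'k1': -0.003959331012346796, 'rvec': array([ 2.09249261,  0.21762421, -0.11245598]), 'tvec': array([-0.51916616,  0.09283901,  1.69809482])}
{'camera_matrix': array([[436.51065418,   0.        , 255.62627465],
       [  0.        , 436.51065418, 188.55175696],
       [  0.        ,   0.        ,   1.        ]]), 'k1': -0.059775284062745536, 'rvec': array([ 2.05763615, -2.15941446,  0.24457775]), 'tvec': array([0.00280135, 0.58193303, 1.48596083])}
{'t': 0.1, 'q': array([-1.40628657e+00,  3.81114404e-01,  1.29810590e+00, -1.60565412e-05,
        1.46361573e+00, -2.15319517e-01]), 'dq': array([-1.39607506e-03, -2.15904292e-03, -1.01357553e-03,  4.42297245e-06,
       -7.60728852e-04, -1.69813056e-03]), 'tau': array([ 5.43106114e-03, -4.38646817e+01, -2.24913025e+01,  7.14639458e-02,
        3.42143944e-02, -4.90764660e-05]), 'eef_pos': array([ 0.20386819, -0.5105942 ,  0.2602338 ]), 'tool_rot': array([-0.13347918,  0.69483261, -0.6939534 ,  0.13349023]), 'ft_force': array([ 0.49830007, -0.12564157, -0.38215165]), 'ft_torque': array([-0.06124031, -0.02689202, -0.04034999]), 'opening': 0.08832904827414627}
```

View pics/side0.png

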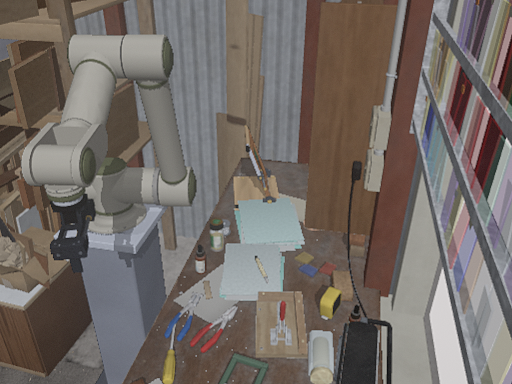

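View pics/top0.png

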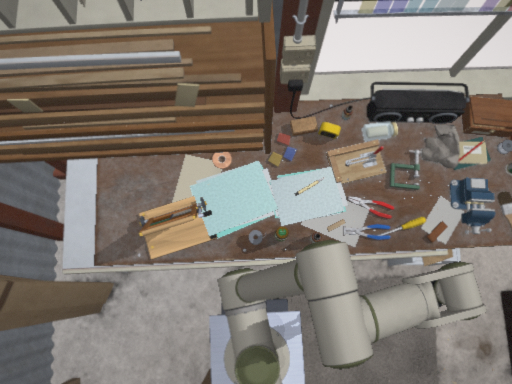

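```bash
python3 - <<'E'
from plant import camera_info
from scipy.spatial.transform import Rotation as R
import cv2,numpy as np
for n in("side","top"):
    c=camera_info(n);r=cv2.Rodrigues(c['rvec'])[0];print(n,-r.T@c['tvec']);print(r)
print(R.from_quat([-0.13347918,  0.69483261, -0.6939534 ,  0.13349023]).as_matrix().round(3))
for n in("side","top"):
    im=cv2.imread(f"pics/{n}0.png")
    cr=im[100:300,150:350] if n=="top" else im[60:260,100:360]
    cv2.imwrite(f"pics/{n}0z.png",cv2.resize(cr,None,fx=3,fy=3,interpolation=cv2.INTER_CUBIC)[:600,:800])
E
```

```text
side [ 0.78524566 -1.28570886  0.9444684 ]
[[ 0.97957627  0.20088376  0.00872044]
 [ 0.10909851 -0.49456961 -0.86226354]
 [-0.16890188  0.84560429 -0.50638477]]
top [ 2.42246982e-01 -1.47980499e-03  1.57735465e+00]
[[-0.04877068 -0.99879858  0.0047771 ]
 [-0.9745662   0.04653896 -0.21921414]
 [ 0.21872845 -0.01534682 -0.97566508]]
[[-0.929 -0.     0.371]
 [-0.371  0.001 -0.929]
 [-0.    -1.    -0.001]]
```

```bash
python3 - <<'E'
import cv2
im=cv2.imread("pics/top0.png")[175:275,120:250]
cv2.imwrite("pics/tz.png",cv2.resize(im,None,fx=6,fy=6,interpolation=cv2.INTER_CUBIC))
im=cv2.imread("pics/side0.png")[110:220,215:325]
cv2.imwrite("pics/sz.png",cv2.resize(im,None,fx=5,fy=5,interpolation=cv2.INTER_CUBIC))
E
```

```text
(no output)
```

View pics/tz.png

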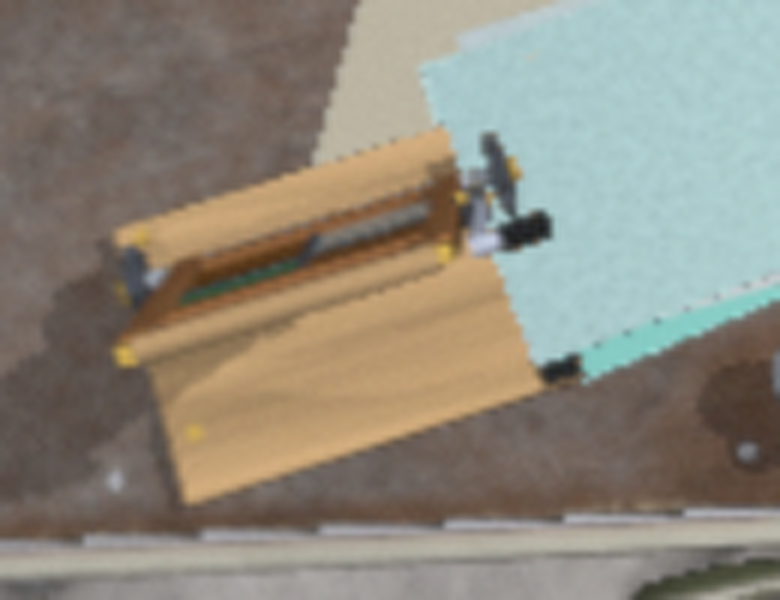

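View pics/sz.png

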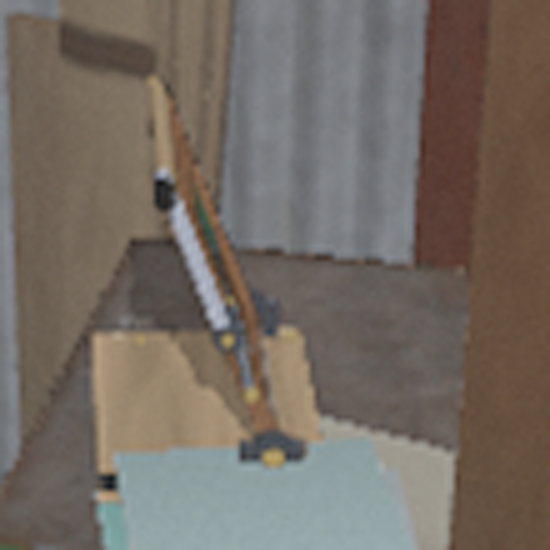

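```bash
cat > h.py <<'E'
import numpy as np,cv2
from plant import camera_info
def ray(n,u,v):
    c=camera_info(n);K=c['camera_matrix'];R=cv2.Rodrigues(c['rvec'])[0]
    p=cv2.undistortPoints(np.array([[[u,v]]],float),K,np.array([c['k1'],0,0,0.]))[0,0]
    d=R.T@np.array([p[0],p[1],1]);return -R.T@c['tvec'],d/np.linalg.norm(d)
def onz(n,u,v,z):
    o,d=ray(n,u,v);return o+d*(z-o[2])/d[2]
def tri(a,b):
    o1,d1=ray("top",*a);o2,d2=ray("side",*b)
    s=np.linalg.lstsq(np.c_[d1,-d2],o2-o1,rcond=None)[0]
    p,q=o1+s[0]*d1,o2+s[1]*d2
    return (p+q)/2,np.linalg.norm(p-q)
def proj(n,P):
    c=camera_info(n)
    return cv2.projectPoints(np.array(P,float).reshape(-1,3),c['rvec'],c['tvec'],c['camera_matrix'],np.array([c['k1'],0,0,0.]))[0][:,0]
E
python3 - <<'E'
from h import *
np.set_printoptions(precision=4,suppress=True)
T=lambda x,y:(120+x/6-.4,175+y/6-.4)
S=lambda x,y:(215+x/5-.4,110+y/5-.4)
print("peg",tri(T(525,230),S(164,190)))
print("peg z",onz("top",*T(525,230),.256))
for c in[(442,130),(113,232),(185,503),(545,387)]: print("corner",onz("top",*T(*c),.012))
for c in[(125,356),(445,253)]: print("cap",onz("top",*T(*c),.248))
print("barcaps")
for im,f in(("top",T),("side",S)):
    g=cv2.imread(f"pics/{im}0.png")
E
```

```text
peg (array([0.4693, 0.1299, 0.2611]), np.float64(0.00233397770518621))
peg z [0.4691 0.1301 0.256 ]
corner [0.5751 0.2035 0.012 ]
corner [0.5214 0.4046 0.012 ]
corner [0.3563 0.3605 0.012 ]
corner [0.4154 0.1448 0.012 ]
cap [0.4149 0.3367 0.248 ]
cap [0.4604 0.1722 0.248 ]
barcaps
```

Call:
move_arm:
  plan: [0, 0.017, 0.034, 0.0125, 4.64, 0, 0.017, 0.034, 0.0125, 4.64, 0, 0.017, 0.034, 0.0125, 4.64, 0, 0.017, 0.034, 0.0125, 4.64, 0, 0.017, 0.034, 0.0125, 4.64, 0, 0.017, 0.034, 0.0125, 4.64, 0, 0.017, 0.034, 0.0125, 4.64, 0, 0.017, 0.034, 0.0125, 4.64]
  newtons: 40

```text
t: 0.77
eef_pos: [0.3401, -0.2369, 0.3612]
tool_rot: [-0.349, 0.615, -0.615, 0.349]
ft_force: [0.4, -0.7, -0.1]
opening: 0.0366
```

Call:
move_arm:
  plan: [0, 0.017, 0.036, 0, 4.64, 0, 0.017, 0.036, 0, 4.64, 0, 0.017, 0.036, 0, 4.64, 0, 0.017, 0.036, 0, 4.64, 0, 0.017, 0.036, 0, 4.64, 0, 0.017, 0.036, 0, 4.64, 0, 0.017, 0.036, 0, 4.64, 0, 0.017, 0.036, 0, 4.64]

```text
t: 1.43
eef_pos: [0.4762, 0.0514, 0.3606]
tool_rot: [0.527, -0.472, 0.472, -0.526]
ft_force: [0.2, -1.6, 0.1]
opening: 0.0006
```

```bash
cat > st.py <<'E'
from plant import robot
import numpy as np
from scipy.spatial.transform import Rotation as R
np.set_printoptions(precision=4,suppress=True)
O=np.array([.513,.275]);ux=np.array([-.9645,-.264]);uy=np.array([.264,-.9645])
def st():
    s=robot.sense();p=s['eef_pos'];m=R.from_quat(s['tool_rot']).as_matrix()
    print("t",s['t'],"p",p,"easel",(p[:2]-O)@ux,(p[:2]-O)@uy,"yaw z",np.degrees(np.arctan2(m[1,2],m[0,2])),"F",s['ft_force'],"Fx easel",s['ft_force'][:2]@ux,"op",s['opening'],"q",s['q'],"tool y",m[:,1])
st()
E
python3 st.py
```

```text
t 1.4333 p [0.4762 0.0514 0.3606] easel 0.0945621428426693 0.20595448403776265 yaw z 6.2456714303816225 F [ 0.2068 -1.5791  0.145 ] Fx easel 0.21737869790124373 op 0.0006230639389422966 q [-0.1403  0.1971  1.2756 -0.0001  1.6693 -0.2493] tool y [-0.0004 -0.0001 -1.    ]
```

Call:
move_arm:
  plan: [0, 0.0115, 0.028, 0, 3, 0, 0.0115, 0.028, 0, 3, 0, 0.0115, 0.028, 0, 3.1, 0, 0, 0, -0.02, 0, 0, 0, 0, -0.02, 0, 0, 0, 0, -0.01, 0]

```text
t: 1.93
eef_pos: [0.5098, 0.1338, 0.3081]
tool_rot: [0.563, -0.431, 0.429, -0.561]
ft_force: [-0.2, 0.6, 0.1]
opening: 0.0004
```

```bash
cat > look.py <<'E'
import sys,cv2,numpy as np
from plant import snapshot
n=sys.argv[1]
a=cv2.resize(snapshot("top")[165:275,110:240],None,fx=3,fy=3,interpolation=cv2.INTER_CUBIC)
b=cv2.resize(snapshot("side")[90:220,200:330],None,fx=3,fy=3,interpolation=cv2.INTER_CUBIC)
a=np.vstack([a,np.zeros((b.shape[0]-a.shape[0],a.shape[1],3),np.uint8)])
cv2.imwrite(f"pics/{n}.png",np.hstack([a,b]))
E
python3 look.py a1; python3 st.py
```

```text
t 2.0333 p [0.5098 0.1333 0.3088] easel 0.04050517183164334 0.13578553078480576 yaw z 15.118494217014932 F [-0.1322 -0.081   0.6064] Fx easel 0.14887061072114666 op 0.00031718482176688634 q [ 0.031   0.3109  1.2643 -0.      1.5708 -0.2329] tool y [-0.0044 -0.0002 -1.    ]
```

View pics/a1.png

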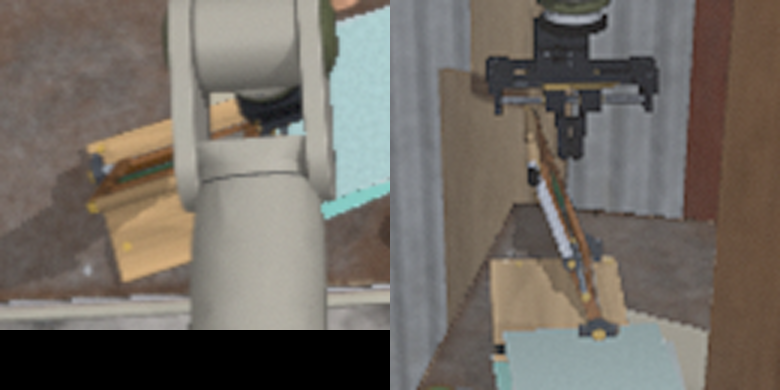

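Call:
move_arm:
  plan: [0, 0, 0, -0.018, 0, 0, 0, 0, -0.018, 0, 0, 0, 0, -0.017, 0, 0, 0, 0, 0, 0, 0, -0.008, -0.0022, 0, 0, 0, -0.006, -0.0016, 0, 0, 0, 0, 0, 0, 0]

```text
t: 2.62
eef_pos: [0.4956, 0.1292, 0.2593]
tool_rot: [-0.561, 0.429, -0.431, 0.562]
ft_force: [0.3, -0.3, 1.0]
opening: 0.0002
```

```bash
python3 look.py a2; python3 st.py
```

```text
t 2.7167 p [0.4964 0.1293 0.259 ] easel 0.0544647943471373 0.13611410213372374 yaw z 15.091130318098674 F [-0.4364  0.1023  0.6961] Fx easel 0.39392553611668046 op 0.00025329863265284515 q [ 0.0237  0.3162  1.4023  0.      1.4209 -0.2397] tool y [ 0.0022  0.0001 -1.    ]
```

View pics/a2.png

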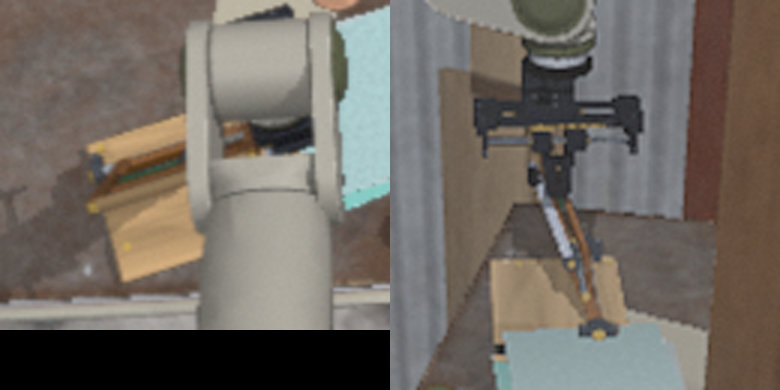

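Call:
move_arm:
  plan: [0, -0.0116, -0.0032, -0.004, 0, 0, -0.0116, -0.0032, -0.005, 0, 0, -0.0116, -0.0032, -0.007, 0, 0, -0.0116, -0.0032, -0.008, 0, 0, -0.0116, -0.0032, -0.01, 0, 0, -0.0116, -0.0032, -0.011, 0, 0, 0, 0, 0, 0, 0, 0, 0, 0, 0]

```text
t: 3.38
eef_pos: [0.4271, 0.1102, 0.2133]
tool_rot: [-0.561, 0.43, -0.43, 0.561]
ft_force: [0.8, 0.7, -0.1]
opening: 0.0004
```

```bash
python3 look.py a3; python3 st.py
```

```text
t 3.4833 p [0.4279 0.1103 0.2136] easel 0.1255887390249938 0.13641108149786949 yaw z 15.095414480716917 F [-0.0018  0.5685  1.4362] Fx easel -0.1483480601881243 op 0.000606763559584319 q [-0.017   0.2377  1.6606  0.0001  1.2413 -0.2804] tool y [ 0.0019  0.     -1.    ]
```

View pics/a3.png

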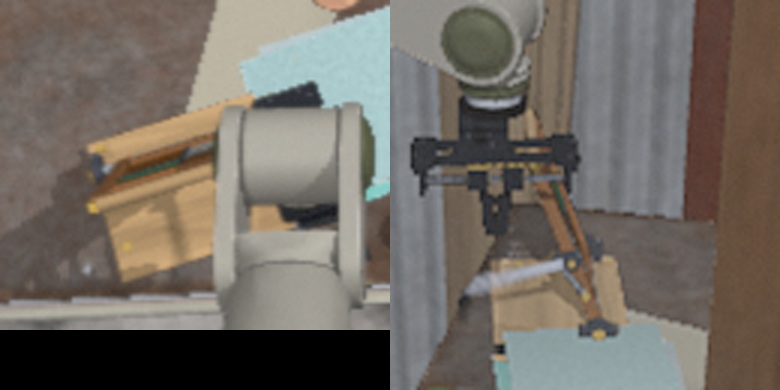

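Call:
move_arm:
  plan: [0, 0, 0, 0.04, 0, 0, 0, 0, 0.04, 0, 0, 0, 0, 0.04, 0, 0.5, 0, 0, 0.03, 0, 1, 0.0026, 0.036, 0, 0, 1, 0.0026, 0.036, 0, 0, 1, 0.0026, 0.036, 0, 0, 1, 0.0026, 0.036, 0, 0]

```text
t: 4.15
eef_pos: [0.4376, 0.2561, 0.3638]
tool_rot: [-0.561, 0.43, -0.43, 0.562]
ft_force: [-0.3, -0.2, 0.6]
opening: 0.0316
```

Call:
move_arm:
  plan: [1, 0, 0, -0.02, 0, 1, 0, 0, -0.01, 0, 1, 0, 0, 0, 0]

```text
t: 4.4
eef_pos: [0.4371, 0.2549, 0.3313]
tool_rot: [0.563, -0.43, 0.429, -0.561]
ft_force: [0.4, -0.1, -1.0]
opening: 0.0518
```

```bash
python3 look.py a4; python3 st.py
```

```text
t 4.5 p [0.4376 0.2544 0.3335] easel 0.07815244715617409 2.7707427765026003e-06 yaw z 15.103359205094229 F [ 0.2295 -0.1954  0.6907] Fx easel -0.16976436775441708 op 0.059845427045656034 q [0.2922 0.2584 1.2693 0.     1.6131 0.0286] tool y [ 0.0007  0.0002 -1.    ]
```

View pics/a4.png

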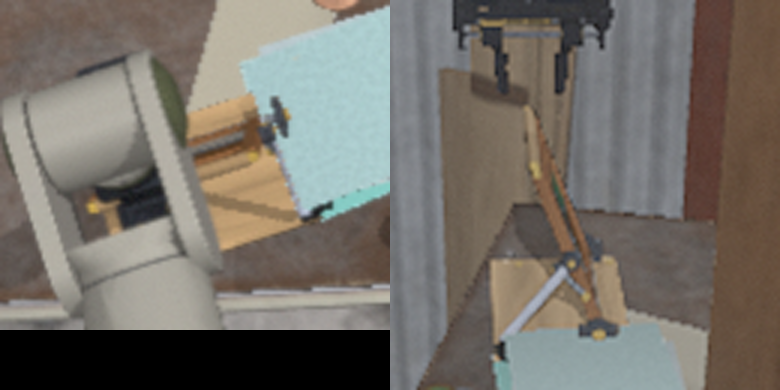

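```bash
python3 - <<'E'
from h import *
O=np.array([.513,.275]);ux=np.array([-.9645,-.264]);uy=np.array([.264,-.9645])
for f in(1.9,2.0,2.14):
    a=.35+f;x=.0343+.135*np.sin(a);z=.13+.135*np.cos(a);P=[*(O+x*ux+.128*uy),z]
    s=proj("side",P)[0];t=proj("top",P)[0]
    print(f,z,"look side",390+(s[0]-200)*3,(s[1]-90)*3,"top",(t[0]-110)*3,(t[1]-165)*3)
E
```

```text
1.9 0.04519656093243021 look side 483.11704879494664 334.65502086528386 top 324.30362498520094 220.61429206710295
2.0 0.03513373463557021 look side 490.6278847444628 341.44819070156325 top 322.7397884104422 214.2825100370818
2.14 0.022658943504489118 look side 502.339402982274 349.73980167145413 top 320.08738729362744 204.1483641653283
```

Call:
move_arm:
  plan: [1, 0, 0, 0, 0, 1, 0, 0, -0.02, 0, 1, 0, 0, -0.02, 0, 1, 0, 0, -0.02, 0, 1, 0, 0, -0.02, 0, 1, 0, 0, -0.003, 0, 1, 0, 0, 0, 0]

```text
t: 5.08
eef_pos: [0.4374, 0.254, 0.25]
tool_rot: [0.561, -0.43, 0.43, -0.561]
ft_force: [0.4, -0.5, 0.6]
opening: 0.0882
```

```bash
python3 look.py a5; python3 st.py
```

```text
t 5.1833 p [0.4379 0.2543 0.2513] easel 0.07792539696721786 0.00018274994788701753 yaw z 15.079208371642778 F [ 0.2741 -0.3036  0.417 ] Fx easel -0.18420273356903683 op 0.08804796313416882 q [0.2919 0.3108 1.4337 0.     1.3946 0.0287] tool y [ 0.0024  0.0007 -1.    ]
```

View pics/a5.png

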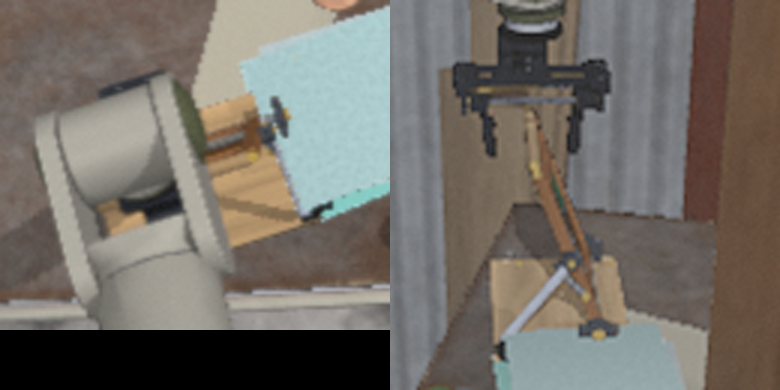

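Call:
move_arm:
  plan: [0, 0, 0, 0, 0, 0, 0, 0, 0, 0, 0, 0, 0, 0, 0, 0, 0, 0, 0, 0, 0, 0, 0, 0, 0, 0, 0, 0, 0, 0, 0, 0, 0, 0, 0, 0, 0, 0, 0, 0]
  newtons: 20

```text
t: 5.85
eef_pos: [0.4372, 0.2542, 0.2498]
tool_rot: [-0.561, 0.43, -0.43, 0.561]
ft_force: [0.3, 0.9, 0.3]
opening: 0.0371
```

Call:
move_arm:
  plan: [0, 0, 0, 0, 0, 0, 0, 0, 0, 0, 0, 0, 0, 0, 0, 0, 0, 0, 0, 0, 0, 0, 0, 0, 0]

```text
t: 6.27
eef_pos: [0.4374, 0.2542, 0.2498]
tool_rot: [-0.561, 0.43, -0.43, 0.561]
ft_force: [1.1, 0.2, -0.4]
opening: 0.0144
```

```bash
python3 look.py a6; python3 st.py
```

```text
t 6.3667 p [0.4373 0.2542 0.2498] easel 0.07845774732257986 3.976378810755721e-05 yaw z 15.099985185545446 F [ 1.1866  0.0959 -0.5387] Fx easel -1.1698072383998994 op 0.014716911828133667 q [0.2922 0.3121 1.4366 0.     1.3926 0.0286] tool y [ 0.0003  0.0001 -1.    ]
```

View pics/a6.png

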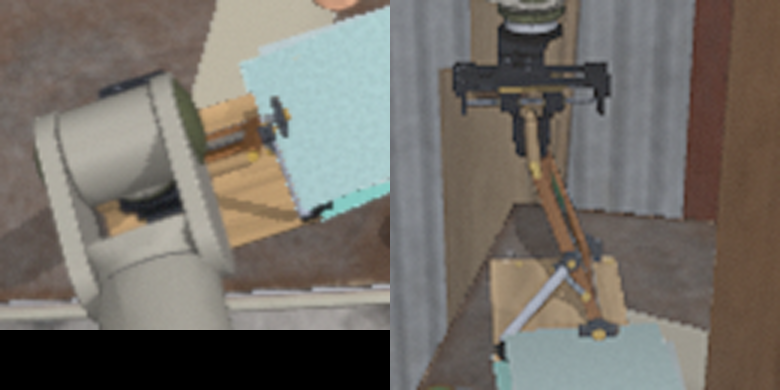

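Call:
move_arm:
  plan: [0, 0.0047, 0.0013, 0.0017, 0, 0, 0.0047, 0.0013, 0.0016, 0, 0, 0.0047, 0.0013, 0.0014, 0, 0, 0.0047, 0.0013, 0.0014, 0, 0, 0.0047, 0.0013, 0.0012, 0, 0, 0.0047, 0.0013, 0.0012, 0, 0, 0.0047, 0.0013, 0.0009, 0, 0, 0.0047, 0.0013, 0.0009, 0]

```text
t: 7.03
eef_pos: [0.4751, 0.2645, 0.2593]
tool_rot: [0.562, -0.43, 0.43, -0.561]
ft_force: [-0.1, -2.7, -9.9]
opening: 0.0142
```

```bash
python3 look.py a7; python3 st.py
```

```text
t 7.1333 p [0.4754 0.2646 0.2594] easel 0.03901705403015808 9.615148635437575e-05 yaw z 15.087044168221395 F [  1.5443  -2.4752 -12.2089] Fx easel -0.8360768127571135 op 0.014487064137912207 q [ 0.2903  0.3716  1.3157 -0.0002  1.4553  0.027 ] tool y [-0.0009 -0.0004 -1.    ]
```

View pics/a7.png

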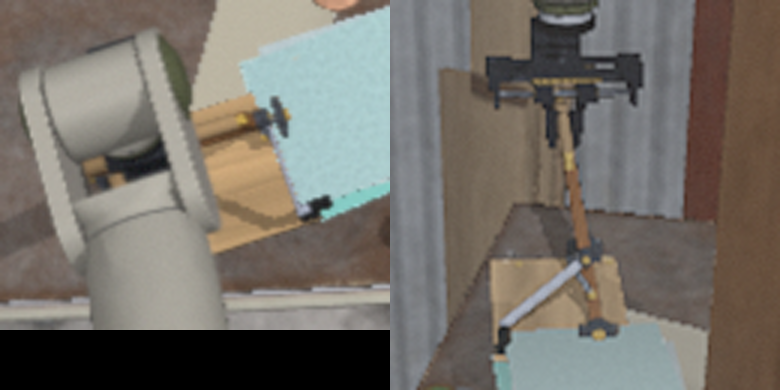

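Call:
move_arm:
  plan: [0, 0.0047, 0.0013, 0.0005, 0, 0, 0.0047, 0.0013, 0.0005, 0, 0, 0.0047, 0.0013, 0.0004, 0, 0, 0.0047, 0.0013, 0.0004, 0, 0, 0.0047, 0.0013, 0.0002, 0, 0, 0.0047, 0.0013, 0.0001, 0, 0, 0.0047, 0.0013, 0, 0, 0, 0.0045, 0.0012, 0, 0]

```text
t: 7.8
eef_pos: [0.5127, 0.2749, 0.2621]
tool_rot: [0.561, -0.43, 0.43, -0.561]
ft_force: [-0.2, -4.9, -8.4]
opening: 0.0138
```

Call:
move_arm:
  plan: [0, 0, 0, 0, 0, 0, 0, 0, 0, 0, 0, 0, 0, 0, 0]
  newtons: 30

```text
t: 8.05
eef_pos: [0.5122, 0.2747, 0.2621]
tool_rot: [0.561, -0.43, 0.43, -0.561]
ft_force: [-0.1, -4.7, -9.8]
opening: 0.0137
```

```bash
python3 look.py a8; python3 st.py; python3 - <<'E'
from h import *
from plant import snapshot
O=np.array([.513,.275]);ux=np.array([-.9645,-.264]);uy=np.array([.264,-.9645])
for tip in(-.05,0,.05):
  for nm,y,h,x in(("pivot",.11,.1,0),("hub",.117,0,0),("capend",.088,.226,0)):
    P=[*(O+np.sin(tip)*h*ux+y*uy),.036+np.cos(tip)*h];s=proj("side",P)[0];print(tip,nm,390+(s[0]-200)*3,(s[1]-90)*3)
  a=tip+2.14;x=.1*np.sin(tip)+.135*np.sin(a);z=.036+.1*np.cos(tip)+.135*np.cos(a);P=[*(O+x*ux+.128*uy),z];s=proj("side",P)[0];print("peg",390+(s[0]-200)*3,(s[1]-90)*3)
im=snapshot("side")[100:215,220:300];cv2.imwrite("pics/a8z.png",cv2.resize(im,None,fx=5,fy=5,interpolation=cv2.INTER_CUBIC))
E
```

```text
t 8.15 p [0.5121 0.2747 0.2622] easel 0.0009461937587844513 3.233728430001889e-05 yaw z 15.097178077920521 F [ 0.8697 -4.4892 -9.3543] Fx easel 0.34629908483051924 op 0.013985876915075543 q [ 0.2889  0.4349  1.2049 -0.0004  1.5019  0.0255] tool y [ 0.     -0.0004 -1.    ]
-0.05 pivot 601.4904998205582 259.53738965459456
-0.05 hub 596.0097106618373 333.26123290993485
-0.05 capend 607.7404012008692 156.2096875299256
peg 505.16568187919574 317.44001128208845
0 pivot 597.356499964117 259.5442497121966
0 hub 596.0097106618373 333.26123290993485
0 capend 598.1447386914473 156.17334616089778
peg 503.975975075006 321.4564471506113
0.05 pivot 593.2162606494429 259.73329473261145
0.05 hub 596.0097106618373 333.26123290993485
0.05 capend 588.5298748293185 156.5781651989957
peg 503.0246324377136 325.50136607511376
```

View pics/a8.png

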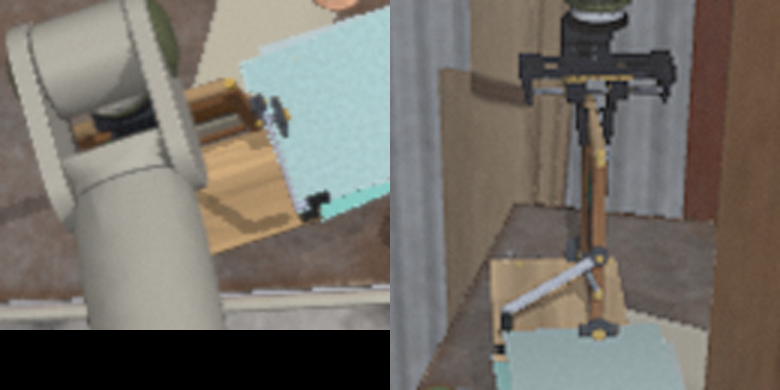

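View pics/a8z.png

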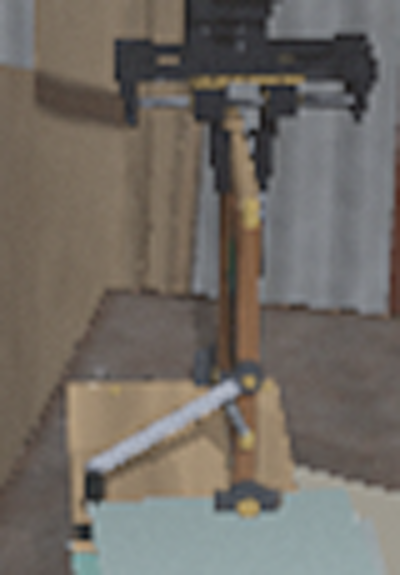

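```bash
python3 - <<'E'
from plant import robot
print(robot.finish_job())
E
python3 st.py; python3 look.py a9
```

```text
the job is handed in; nothing more can be done
None
the job is handed in; nothing more can be done
the job is handed in; nothing more can be done
```

I did the job in the order asked and handed it in at about 8 s, with the gripper still holding the frame upright.

- **Kickstand:** I drew the peg out along its arc with closed fingers until the leg went over centre and snapped down. In the side view the peg lay within about 2 display pixels (under 1 camera pixel) of where I calculated it should be when fully down. It kept that position relative to the frame after the frame was raised.
- **Frame:** I gripped the bar and raised it along its arc. In the last picture the pivot and cap stand directly above the hub, so the tip is about 0 to +0.01 rad. The measured gripper position was about 1 mm short of vertical, on the robot's side.
- **Grip:** The grip was set to 30 N. The opening reads 13.9 mm on a 16 mm bar, which I put down to give in the pads or fingers but did not check.
- **Forces:** Wrist readings stayed at or below about 13 N, with a steady pull of about 10 N on the tool in the final hold, mostly downward.

The last picture was taken just before hand-in, because the interface gave no readings or pictures afterwards. I kept the gripper above and away from the bystanders and saw no sign of contact, but I did not check their positions again at the end.

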